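# Balance two tube carriers on the pivoting bar

## Robot

A 7-joint arm with a two-finger parallel gripper is mounted at the origin on a cart in front of the work surface, level with it; the furniture and walls round the work are solid. World frame = base frame: x ahead of the robot, y to its left, z up, the work surface at z = 0. Lengths are in m, angles in rad, forces in N, time in s.
With the tool pointing down it reaches from about 0.35 to 0.9 m from the base axis. Payload 7.2 kg.
Tool frame: the origin (TCP) lies midway between the tips of the shut fingers; the grasp point (between the pads) lies grip_depth behind it (grip_depth is the distance from the TCP to the grasp point, in m); z points along the fingers, y is the line along which they close (so a half turn about z gives the same grasp; the last joint's range is limited). The gripper opens to 85 mm and grips with 20 to 120 N. Pads are 22 mm wide; open, the fingers measure 114 mm over their backs; the gripper's body (76 mm by 85 mm) begins 54 mm behind the grasp point. The pads swing forward as they close: fully open they stand 13 mm farther back than shut.
Start: joints at [-1.411, 0.411, -0.013, 1.596, 0.006, 1.134, -0.082], TCP at [0.141, 0.609, 0.231] pointing down, gripper open.
Joint ranges: [-2.95, 2.95], [-0.29, 1.99], [-1.47, 1.44], [0.14, 2.54], [-1.03, 4.17], [0.13, 1.85], [-2.86, 2.86]. Speed limits (rad/s): [2.39, 2.39, 3.01, 3.01, 3.14, 3.14, 3.14].

## Interface

Orientations are given as a rotation vector (axis times angle).
In Python, from cell import sense, read_camera, job_done, boxes_of, silhouettes, grip_depth gives the robot as it stands.
- The arm moves only by the tool arm_command, never from a script. Its argument "moves" is one flat list of numbers, 4 for each row, row after row: the shift along the tool's x, y, z in mm, then the turn about the tool's z in rad. A call has 1 to 20 rows; each row is the pose to reach, as a shift and turn from the pose commanded when the call began, along the tool's axes at that moment; what a row does not reach only later rows make up. A row lasts 1/8 s, in which the tool goes at most 62.5 mm and 10.7 degrees, less where a joint would pass 70% of its speed; a pose out of reach is approached as far as the arm can. A call with a gripper value outside its range is refused whole. "jaw" is the finger opening in mm, from 0 to 85.4, set as the call begins (left out, the last holds). The fingers move at their own pace and stop on an object; "force" is the grip in N (left out, the last holds). Time passes only in rows, so rows that repeat a pose let the fingers close. It gives the time, the measured TCP pose, the force, the opening and the grip force at its end, in the units of the state.
- sense(): the state, without advancing time (a new reading comes with each control period).
- read_camera(name): name is "side" or "top"; returns a dict with "pixels" (420x560x3 uint8, red, green, blue), "z_map" (420x560 float32, m along the optical axis (not along the pixel's ray), 0 where there is no reading), "intrinsics" (3x3 intrinsics, pixels), "pose" (4x4, takes a point from camera to world coordinates). Camera axes: x right, y up, looking along -z (the intrinsics and any distortion apply to the point x, -y, -z); pixel columns grow to the right and rows downward; lengths in m; the calibration is good to about 2 mm. A picture is of the moment at which its call begins.
- job_done(): hands the job in; it is judged then, once.
Trained networks look in a picture, given as the dict that the camera call returned (one of the last four; its "shot" number tells which), for a name from the list of things; names that differ only in an ending like _2 or _b are one class to them, and where a whole thing is asked for, a point or a joint stands for the part that bears it (a point fixed in the world has none). Each returns a list of dicts, best first, with "score" (0 to 1); they miss things now and then, are a little off and sometimes report something else, mostly with a low value. They report only what shows in the picture. A call takes as long as a camera call. They do not tell look-alikes from the thing itself.
- boxes_of(picture, query): "uv" ([column, row] in pixels, amid what is visible of it).
- silhouettes(picture, query): "mask" (420x560 bool, what is visible of it) and "uv" ([column, row] in pixels, amid what is visible of it).
The state is a dict: "t": time; "qpos": joint angles; "qvel": joint speeds; "joint_torque": joint torques, N m; "tcp_pos": TCP position; "ee_rot": TCP orientation; "ft_force": force on the tool from outside, world axes, zero at the start; "ft_torque": the same for the moment, N m; "opening": finger opening in m; "grasp_force": force on a finger pad.
Only numpy, scipy, OpenCV 4.12 (cv2) and the standard library are available. Lean on these libraries where they do the work, as an engineer would, in place of code of your own. Each camera call takes 0.05 s, during which the arm holds its last target. There are 200 camera calls.

## Task

Hang the larger twin-canister carrier in the left notch of the pivoting bar, then the smaller one in the right notch, each time letting the bar down gently with the load instead of dropping it. Then push the brass slider along the bar, lightly and without gripping it, until the loaded bar stands level by itself. Leave the dish and the glass slide on the bench undisturbed.

Things in the scene. Friction and masses are not known exactly. Their poses are not given: they have to be found in the camera images.
- bar (a joint): Tilt of the balance bar about its pivot (rad): 0 = level, positive = left (+y of the stand) end down; range -0.45 to 0.45. A damped spring of 2.9 N m/rad draws it level, so it sinks under a one-sided load: 1 N hung at a notch tilts it about 0.05 rad. A carrier alone tilts it about 0.15 to 0.3 rad (20 to 40 mm at the notch), by its weight, which is not known exactly.
- stand: Fixed grey stand, 150 x 120 mm foot plate 12 mm thick with a steel column and fork; origin at the centre of its underside on the bench, z up, y along the bar (to the robot's left), x across it. The pivot is 155 mm above the origin, on its z axis, parallel to x.
- notch_left (a point): Where the axis of a seated cross pin lies in the left V notch on top of the bar: 140 mm left (+y) of the pivot and 12 mm above it when the bar is level; moves with the bar. The V has 45-degree sides and is about 35 mm wide at the mouth; its cheeks rise about 15 mm above the bar's top.
- notch_right (a point): The same for the right V notch, 140 mm right (-y) of the pivot.
- slider (a joint): Position of the brass slider along the bar (m): 0 = over the pivot, positive to the left; range -0.085 to 0.085. 0.5 kg; stays where left, takes about 3 N to push. Each mm moved right lowers the bar's tilt by about 1.7 mrad. Pushing on its plate tilts the bar a little too: the true tilt shows only once it is let go and at rest (about 1 s).
- slider_plate (a point): A point inside the slider's upright brass plate (22 mm across the bar, 12 mm thick along it), 58 mm above the pivot when level, 14 mm below the plate's top edge, midway in its thickness. The plate stands on a brass block 30 mm long along the bar that reaches to 31 mm above the pivot.
- large_carrier: Larger carrier, about 0.5 kg: two upright steel canisters (38 mm dia, 64 mm high, grey caps 41 mm dia) 72 mm apart along its x axis, joined above by a round 8 mm cross pin along x, with a black square grip on top. It hangs with the pin across the bar in a notch and one canister on each side of the bar. Origin at the centre of its underside, z up; 139 mm high overall.
- large_carrier_pin (a point): Middle of the larger carrier's cross pin, 86 mm above its origin.
- large_carrier_grip (a point): Centre of its black grip, 16 x 16 mm and 34 mm high, 36 mm above the pin's axis.
- small_carrier: Smaller carrier, about 0.37 kg: the same form with canisters 28 mm dia, 48 mm high, 72 mm apart; 125 mm high overall. Origin at the centre of its underside, z up.
- small_carrier_pin (a point): Middle of the smaller carrier's cross pin, 72 mm above its origin.
- small_carrier_grip (a point): Centre of its black grip, 16 x 16 mm and 34 mm high, 36 mm above the pin's axis.
- dish: Small clear round culture dish, 62 mm dia, 15 mm high, lying between the carriers; leave it alone. Origin at its underside.
- slide_mid: Glass microscope slide 75 x 25 mm lying on the bench between the carriers; leave it alone. Origin at its underside.
- bar_centre (a point): The pivot, in the middle of the bar. The bar is aluminium, 340 mm long, 12 mm thick, 18 mm high, along the stand's y axis; its top is 8 mm above the pivot when level.
There are look-alikes about, which are no part of the job. What is shaped like the small_carrier but pink is not meant.

How it is judged:
On the way, in this order (a step that is already met when the one before it is completed fails the run):
1. the larger carrier hangs in the left notch, let go (distance between large_carrier_pin and notch_left below 0.012 m and contact force between large_carrier and the fingers below 0.1 N), for 0.2 s.
2. the smaller carrier hangs in the right notch too, let go (distance between large_carrier_pin and notch_left below 0.012 m and distance between small_carrier_pin and notch_right below 0.012 m and contact force between small_carrier and the fingers below 0.1 N), for 0.2 s.
At the end, for the whole second after the job is handed in: The larger carrier's pin is within 12 mm of its seat in the left notch and the smaller one's within 12 mm of its seat in the right notch, both still (under 40 mm/s), and the bar stands level to 0.012 rad (about 0.7 degrees) (distance between large_carrier_pin and notch_left below 0.012 m and distance between small_carrier_pin and notch_right below 0.012 m and value of joint bar between -0.012 and 0.012 rad and linear speed of each of large_carrier, small_carrier below 0.04 m/s); the robot touches nothing.
It fails at once if the bar is dropped or jerked: it turns faster than 1.0 rad/s (velocity of joint bar above 1 rad/s or velocity of joint bar below -1 rad/s).
It fails at once if the bar is tilted past 0.42 rad, as when both carriers hang on one side (value of joint bar above 0.42 rad or value of joint bar below -0.42 rad).
It fails at once if a carrier is pressed on the bar with more than 15 N (contact force between any of large_carrier, small_carrier and bar above 15 N).
It fails at once if the bar or its slider is pushed or gripped with more than 12 N (contact force between the fingers and bar above 12 N).
It fails at once if the dish or the glass slide is disturbed (20 mm) (distance of any of dish, slide_mid from where it was at the start of the episode above 0.02 m).
It also fails if it takes over 72 s, if anything falls off the work surface, if the arm or the gripper's body presses on something with over 40 N, if the wrist force passes 120 N, or if a joint passes its speed limit or range.

## Working session

There is one attempt and no reset: what is moved stays moved. The work goes in short steps, Python scripts to look and compute and a tool call to move; the robot and the scene stay as the last step left them, time stands still between calls to the robot, and variables do not carry over. Pictures are saved under pics/ and viewed, at most 10 in all, crops included, and the job is handed in when it is done.

Besides the shell and the picture viewer there is one more tool, called as name(argument=value, ...) on one line, values as JSON. arm_command: Moves the arm, as the interface text tells. Its arguments: {"type":"object","properties":{"moves":{"type":"array","items":{"type":"number"}},"jaw":{"type":"number"},"force":{"type":"number"}},"required":["moves"]}

```bash
mkdir -p pics; ls
cat > h.py <<'E'
import numpy as np, cv2
from cell import *
from scipy.spatial.transform import Rotation as R
def pts(p):
    z=p["z_map"];K=p["intrinsics"];v,u=np.indices(z.shape)
    c=np.stack([(u-K[0,2])/K[0,0]*z,-(v-K[1,2])/K[1,1]*z,-z],-1)
    T=np.array(p["pose"]);w=c@T[:3,:3].T+T[:3,3];w[z==0]=np.nan
    return w
def save(p,n): cv2.imwrite(f"pics/{n}.png",p["pixels"][:,:,::-1])
E
python3 - <<'E'
from h import *
s=sense();print({k:np.round(v,3) for k,v in s.items()});print("gd",grip_depth if not callable(grip_depth) else grip_depth())
P={}
for n in("top","side"):
    p=read_camera(n);save(p,n);w=pts(p);print(n,np.round(p["pose"],3).tolist(),p.keys())
    for q in("large_carrier","small_carrier","large_carrier_grip","small_carrier_grip","stand","bar","slider_plate","dish","slide_mid"):
        for d in silhouettes(p,q)[:3]:
            m=d["mask"]; x=w[m]; x=x[~np.isnan(x[:,0])]
            if len(x)==0: continue
            t=x[x[:,2]>np.percentile(x[:,2],98)-.006]
            print(q,round(d["score"],2),np.round(d["uv"]),m.sum(),"med",np.round(np.median(x,0),3),"lo",np.round(np.percentile(x,2,0),3),"hi",np.round(np.percentile(x,98,0),3),"topmid",np.round(t.mean(0),3),"rgb",p["pixels"][m].mean(0).round())
E
```

```text
pics
{'t': np.float64(0.0), 'qpos': array([-1.411,  0.412, -0.013,  1.597,  0.006,  1.134, -0.082]), 'qvel': array([-0.001, -0.   ,  0.001, -0.   ,  0.   , -0.001, -0.   ]), 'joint_torque': array([-1.0000e-03, -6.0064e+01,  6.8200e-01, -2.9941e+01,  1.4000e-02,
        1.1000e-02, -0.0000e+00]), 'tcp_pos': array([0.141, 0.608, 0.23 ]), 'ee_rot': array([-3.570e-01, -3.121e+00,  3.000e-03]), 'ft_force': array([0.33 , 0.309, 0.279]), 'ft_torque': array([ 0.005, -0.052,  0.008]), 'grasp_force': np.float64(0.0), 'opening': np.float64(0.085)}
gd 0.0187
top [[0.023, 0.989, -0.143, 0.369], [-1.0, 0.022, -0.012, -0.012], [-0.009, 0.143, 0.99, 1.041], [0.0, 0.0, 0.0, 1.0]] dict_keys(['pixels', 'z_map', 'intrinsics', 'pose', 'shot'])
large_carrier 0.9 [226. 243.] 527 med [0.434 0.115 0.065] lo [0.382 0.097 0.019] hi [0.483 0.136 0.14 ] topmid [0.433 0.116 0.139] rgb [71. 68. 65.]
small_carrier 0.95 [364. 243.] 454 med [ 0.44  -0.205  0.049] lo [ 0.392 -0.227  0.   ] hi [ 0.487 -0.189  0.126] topmid [ 0.44  -0.207  0.125] rgb [69. 67. 62.]
small_carrier 0.77 [331. 285.] 361 med [ 0.345 -0.118  0
[... 3630 characters left out ...]
 lo [0.381 0.092 0.001] hi [0.485 0.126 0.133] topmid [0.433 0.111 0.133] rgb [102.  94.  81.]
dish 0.72 [254. 261.] 408 med [ 0.462 -0.009  0.012] lo [ 0.433 -0.034 -0.001] hi [0.488 0.027 0.015] topmid [ 0.462 -0.008  0.014] rgb [171. 151. 128.]
dish 0.17 [244. 310.] 1493 med [ 0.437 -0.216  0.044] lo [ 0.392 -0.229 -0.003] hi [ 0.486 -0.116  0.122] topmid [ 0.438 -0.213  0.121] rgb [101.  92.  80.]
slide_mid 0.56 [336. 176.] 418 med [0.634 0.027 0.186] lo [0.622 0.015 0.031] hi [0.758 0.404 0.224] topmid [0.635 0.029 0.222] rgb [132.  91.  21.]
slide_mid 0.55 [233. 262.] 6 med [0.417 0.016 0.005] lo [0.415 0.014 0.003] hi [0.419 0.019 0.006] topmid [0.417 0.016 0.005] rgb [173. 160. 134.]
```

View pictures.

View pics/top.png

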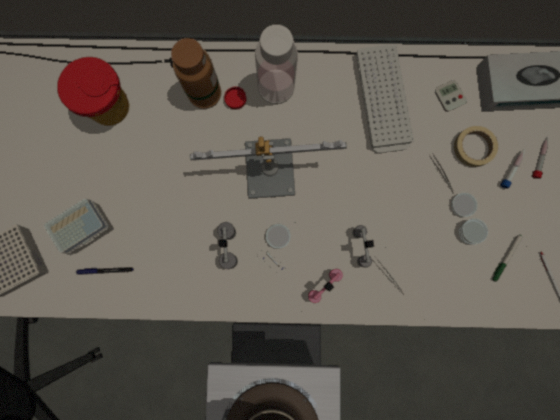

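View pics/side.png

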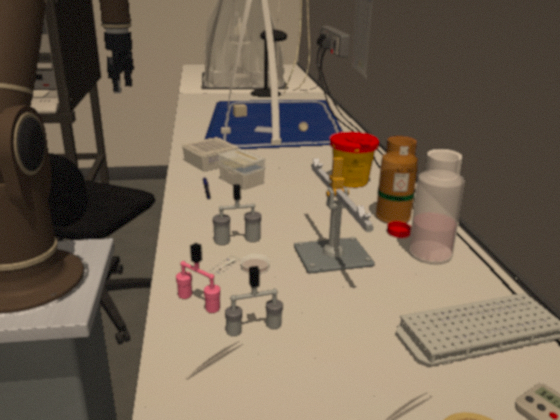

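```bash
cat >> h.py <<'E'
def reg(w,lo,hi):
    m=np.all((w>np.array(lo))&(w<np.array(hi)),-1); return w[m]
def rect(x):
    (c,s,a)=cv2.minAreaRect((x[:,:2]*1000).astype(np.float32)); return np.round(c,1),np.round(s,1),round(a,1)
E
python3 - <<'E'
from h import *
s=sense();print(R.from_rotvec(s["ee_rot"]).as_matrix().round(3).tolist())
for n in("top","side"):
    p=read_camera(n);w=pts(p);print(n)
    x=reg(w,(.53,-.2,.008),(.74,.24,.017));print("foot",len(x),rect(x))
    x=reg(w,(.6,-.17,.150),(.67,.22,.19));print("bar",len(x),rect(x),np.polyfit(x[:,1],x[:,0],1),np.polyfit(x[:,1],x[:,2],1))
    for y0 in np.arange(-.15,.2,.02):
        z=x[abs(x[:,1]-y0)<.01]
        if len(z):print(round(y0,2),len(z),np.round(z.mean(0),4),"zmax %.4f"%z[:,2].max())
    x=reg(w,(.6,-.1,.205),(.67,.1,.26));print("plate",len(x),rect(x),x.mean(0).round(4),x[:,2].max())
    for nm,lo,hi,H in(("L",(.37,.08,0),(.5,.15,.2),.139),("S",(.38,-.24,0),(.5,-.17,.2),.125)):
        for k,zl,zh in(("grip",H-.028,H+.01),("pin",H-.058,H-.048),("caps",H-.085,H-.05),):
            x=reg(w,(lo[0],lo[1],zl),(hi[0],hi[1],zh))
            if len(x)>4: print(nm,k,len(x),rect(x),x.mean(0).round(4),np.percentile(x[:,2],95).round(4),"yaw",np.degrees(np.arctan(np.polyfit(x[:,0],x[:,1],1)[0])).round(1))
E
```

```text
[[-0.974, 0.226, -0.0], [0.226, 0.974, 0.0], [0.0, 0.0, -1.0]]
top
foot 1854 (array([644.3,  25.1]), array([167.3, 124.2]), 5.5)
bar 1233 (array([636.7,  21.3]), array([343.3,  48.9]), 89.3) [-0.0926494   0.63605625] [-0.01088286  0.1653514 ]
-0.15 32 [ 0.6506 -0.1455  0.1633] zmax 0.1695
-0.13 79 [ 0.6485 -0.1298  0.1698] zmax 0.1824
-0.11 65 [ 0.6465 -0.1098  0.1669] zmax 0.1796
-0.09 73 [ 0.6454 -0.0913  0.1657] zmax 0.1820
-0.07 64 [ 0.6432 -0.0704  0.1629] zmax 0.1682
-0.05 68 [ 0.6418 -0.0499  0.1626] zmax 0.1681
-0.03 63 [ 0.6396 -0.0295  0.1618] zmax 0.1667
-0.01 62 [ 0.6376 -0.0099  0.1618] zmax 0.1671
0.01 117 [0.6341 0.0124 0.1631] zmax 0.1870
0.03 121 [0.6282 0.0264 0.1745] zmax 0.1896
0.05 77 [0.6321 0.0486 0.1743] zmax 0.1877
0.07 61 [0.6306 0.0694 0.1613] zmax 0.1652
0.09 62 [0.6289 0.0905 0.1609] zmax 0.1657
0.11 57 [0.6266 0.1108 0.1596] zmax 0.1647
0.13 57 [0.6252 0.1298 0.1597] zmax 0.1637
0.15 67 [0.6229 0.1488 0.1658] zmax 0.1754
0.17 71 [0.621  0.1706 0.1648] zmax 0.1773
0.19 37 [0.6195 0.1863 0.1596] zmax 0.1749
plate 78 (array([633.9,  33.4]), array([19.8, 12.
[... 1659 characters left out ...]
y([635.7,  30. ]), array([23.3, 12.4]), 9.7) [0.6347 0.0285 0.2156] 0.22480862658238526
L grip 99 (array([432.7, 112.8]), array([18.2, 15.8]), 86.3) [0.4328 0.1109 0.1259] 0.1368 yaw -8.5
L pin 129 (array([433.7, 115. ]), array([82.5, 12.5]), 5.2) [0.4323 0.1134 0.0852] 0.0895 yaw 4.8
L caps 450 (array([433.7, 112.1]), array([110.2,  42. ]), 4.0) [0.4322 0.1103 0.068 ] 0.0872 yaw 5.0
S grip 186 (array([ 439.3, -210.3]), array([15.3, 17.6]), 9.5) [ 0.439  -0.2139  0.1128] 0.1229 yaw -10.8
S pin 232 (array([ 439.4, -210.4]), array([81.1, 11.4]), 9.6) [ 0.4393 -0.2117  0.0718] 0.075 yaw 8.8
S caps 613 (array([ 439.3, -211.1]), array([100.9,  31.1]), 7.2) [ 0.4383 -0.213   0.0559] 0.0737 yaw 8.3
```

The top view shows the bar at about (268,150) with the slider plate at (263,145). The large carrier is at (227,244), the small grey one at (363,245) and the pink decoy at (326,286). The dish is at (277,237) and the slide near (273,260). The side view agrees with this, and shows the bar roughly level with its left end further from the camera.

From the two views averaged:

| Thing | x (m) | y (m) | Yaw |
|---|---|---|---|
| Pivot | 0.636 | 0.019 | 5.3° |
| Large carrier | 0.433 | 0.1155 | 5° |
| Small carrier | 0.4395 | -0.209 | 9° |

Next I move over the large carrier.

arm_command(moves=[-30,-31,0,-0.03,-80,-83,0,-0.07,-130,-136,0,-0.11,-180,-188,0,-0.15,-230,-241,0,-0.19,-280,-293,0,-0.23,-330,-345,0,-0.27,-370,-388,0,-0.3,-396,-415,0,-0.315,-396,-415,0,-0.315,-396,-415,0,-0.315], jaw=55, force=40)

```text
t: 2.48
tcp_pos: [0.4342, 0.1129, 0.2315]
ee_rot: [-0.129, 3.138, -0.0]
ft_force: [-0.3, 1.0, 0.1]
opening: 0.055
grasp_force: 0.0
```

arm_command(moves=[1,2,20,0,1,2,55,0,1,2,90,0,1,2,115,0,1,2,123,0,1,2,123,0])

```text
t: 3.22
tcp_pos: [0.4319, 0.1177, 0.1084]
ee_rot: [0.138, -3.138, -0.0]
ft_force: [0.4, -0.9, 0.1]
opening: 0.0551
grasp_force: 0.0
```

arm_command(moves=[0,0,0,0,0,0,0,0,0,0,0,0,0,0,0,0], jaw=8, force=40)

```text
t: 3.72
tcp_pos: [0.4326, 0.1172, 0.1091]
ee_rot: [-0.137, 3.137, 0.001]
ft_force: [-1.1, -0.7, 6.2]
opening: 0.0151
grasp_force: 39.7
```

arm_command(moves=[0,0,-15,0,0,0,-50,0,0,0,-95,0,0,0,-140,0,0,0,-180,0,-25,4,-205,0,-60,8,-211,0,-95,13,-211,0,-130,17,-211,0,-160,21,-211,0,-182,23,-211,0,-194,25,-211,0,-194,25,-211,0,-194,25,-211,0])

```text
t: 5.48
tcp_pos: [0.6223, 0.1586, 0.3192]
ee_rot: [0.137, -3.138, -0.0]
ft_force: [0.4, 0.5, -4.8]
opening: 0.0152
grasp_force: 39.7
```

Run:
```python
from h import *
s=sense();print(s["t"],s["tcp_pos"],s["ee_rot"],s["ft_force"],s["opening"])
for n in("top","side"):
    p=read_camera(n);save(p,n+"2");w=pts(p);print(n)
    x=reg(w,(.55,.08,.195),(.72,.24,.28));print("canisters",len(x),rect(x),x.mean(0).round(4),x[:,2].min())
    x=reg(w,(.55,.08,.275),(.72,.24,.30));print("pin",len(x),rect(x),x.mean(0).round(4))
    x=reg(w,(.6,.1,.150),(.67,.22,.19));print("barL",len(x),rect(x),np.polyfit(x[:,1],x[:,0],1))
```

```text
5.475 [0.62229819 0.1586436  0.31923743] [ 1.36773736e-01 -3.13776408e+00 -1.56884313e-05] [ 0.37715611  0.5214335  -4.8451611 ] 0.015157483954297892
top
canisters 575 (array([618.4, 159.1]), array([105.5,  39.2]), 6.1) [0.5955 0.1522 0.257 ] 0.21236889235219802
pin 152 (array([590.6, 154.9]), array([31.5, 48. ]), 64.7) [0.5897 0.1551 0.286 ]
barL 177 (array([626.3, 129. ]), array([12.8, 59.3]), 5.5) [-0.09593584  0.63739008]
side
canisters 1057 (array([621.5, 153.3]), array([111.7,  41.6]), 2.0) [0.6184 0.1454 0.2446] 0.20708381016731697
pin 182 (array([622.2, 155.3]), array([80.6, 10.1]), 6.3) [0.6219 0.1555 0.291 ]
barL 140 (array([624.4, 144.9]), array([12.9, 87.6]), 5.0) [-0.09269238  0.63640284]
```

arm_command(moves=[0,0,20,0,0,0,50,0,0,0,80,0,0,0,102,0,0,0,115,0,0,0,120,0,0,0,125,0,0,0,129,0,0,0,133,0,0,0,137,0,0,0,141,0,0,0,145,0,0,0,149,0,0,0,149,0,0,0,149,0])

```text
t: 7.45
tcp_pos: [0.6232, 0.1592, 0.1704]
ee_rot: [-0.137, 3.138, 0.001]
ft_force: [0.8, 2.0, -2.5]
opening: 0.0154
grasp_force: 40.0
```

Run:
```python
from h import *
s=sense();print(s["t"],s["tcp_pos"],s["ft_force"])
p=read_camera("side");save(p,"side3");w=pts(p)
im=cv2.resize(p["pixels"][110:260,230:430,::-1],None,fx=4,fy=4,interpolation=cv2.INTER_CUBIC);cv2.imwrite("pics/side3c.png",im)
x=reg(w,(.62,-.17,.150),(.67,-.1,.25));print("barR",len(x),x.mean(0).round(4),x[:,2].max())
```

```text
7.45 [0.62315797 0.15919137 0.17041775] [ 0.79022048  1.98840239 -2.48345485]
barR 267 [ 0.6476 -0.1286  0.1802] 0.19697814846686568
```

View pics/side3c.png

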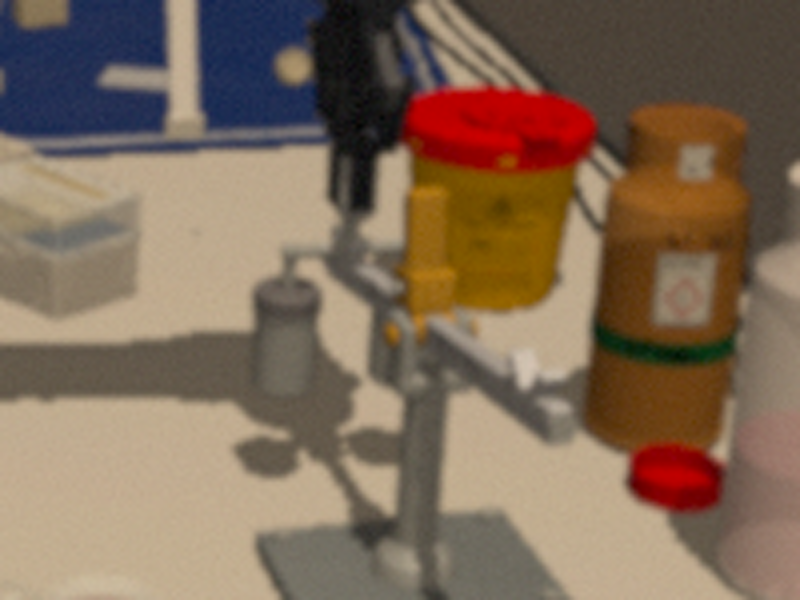

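The crop shows the carrier's pin in the left notch at about (345,250), with its canisters straddling the bar and the right end of the bar raised. About half the load is on the bar, so I keep lowering.

arm_command(moves=[0,0,3,0,0,0,6,0,0,0,9,0,0,0,12,0,0,0,15,0,0,0,17,0,0,0,17,0,0,0,17,0])

```text
t: 8.5
tcp_pos: [0.6233, 0.1586, 0.1534]
ee_rot: [-0.137, 3.138, -0.0]
ft_force: [0.5, -1.2, 0.3]
opening: 0.0153
grasp_force: 40.4
```

arm_command(moves=[0,0,1,0,0,0,1,0,0,0,1,0], jaw=22)

```text
t: 8.88
tcp_pos: [0.6231, 0.1591, 0.1523]
ee_rot: [-0.137, 3.139, 0.0]
ft_force: [-0.8, -0.8, 0.5]
opening: 0.0217
grasp_force: 0.0
```

arm_command(moves=[0,0,0,0,0,0,0,0,0,0,-15,0,0,0,-40,0,0,0,-80,0,0,0,-110,0,0,0,-110,0], jaw=55)

```text
t: 9.75
tcp_pos: [0.6247, 0.159, 0.2664]
ee_rot: [-0.136, 3.133, 0.003]
ft_force: [-0.8, -0.3, -0.5]
opening: 0.0552
grasp_force: 0.0
```

Run:
```python
from h import *
s=sense();print(s["t"],s["tcp_pos"],s["ee_rot"],s["ft_force"])
for n in("side","top"):
    p=read_camera(n);w=pts(p)
    x=reg(w,(.62,-.17,.150),(.67,-.0,.25));print(n,"barR",len(x),np.polyfit(x[:,1],x[:,2],1),x[:,2].max())
    x=reg(w,(.57,.1,.05),(.68,.2,.154));print("can",len(x),x.mean(0).round(4),x[:,2].max())
    x=reg(w,(.57,.1,.16),(.68,.2,.21));print("grip",len(x),rect(x),x.mean(0).round(4))
```

```text
9.75 [0.62467632 0.15895873 0.26637652] [-1.36282289e-01  3.13276692e+00  2.97634435e-03] [-0.81040247 -0.27511841 -0.47628807]
side barR 465 [-0.31346357  0.15964121] 0.21732873853513318
can 755 [0.605  0.1439 0.097 ] 0.15368410805539073
grip 72 (array([621.7, 155. ]), array([17. , 19.7]), 67.9) [0.6218 0.154  0.1706]
top barR 539 [-0.31669007  0.16663158] 0.22104675995218748
can 761 [0.6175 0.1498 0.1134] 0.15324115450608566
grip 83 (array([622.4, 160.1]), array([16.1, 16.9]), 2.3) [0.6214 0.1587 0.1768]
```

arm_command(moves=[20,-20,0,0,50,-65,0,0,80,-115,0,-0.02,110,-165,0,-0.04,140,-215,0,-0.06,170,-265,0,-0.07,195,-310,0,-0.07,212,-340,0,-0.07,216,-350,10,-0.07,216,-350,40,-0.07,216,-350,80,-0.07,216,-350,100,-0.07,216,-350,100,-0.07])

```text
t: 11.48
tcp_pos: [0.4374, -0.2071, 0.1601]
ee_rot: [0.248, -3.127, -0.002]
ft_force: [-0.0, 0.0, 0.8]
opening: 0.0548
grasp_force: 0.0
```

Run:
```python
from h import *
s=sense();print(s["t"],s["tcp_pos"],s["ee_rot"],s["ft_force"])
for n in("side","top"):
    p=read_camera(n);w=pts(p);print(n)
    x=reg(w,(.4,-.25,.065),(.5,-.17,.079));print("pin",len(x),rect(x))
    x=reg(w,(.62,-.15,.150),(.67,-.025,.25));print(n,"barR",len(x),np.polyfit(x[:,1],x[:,2],1),x[:,2].max())
    for y0 in np.arange(-.16,.01,.01):
        z=x[abs(x[:,1]-y0)<.005]
        if len(z):print(round(y0,2),len(z),np.round(z.mean(0),4),"zmax %.4f"%z[:,2].max())
    x=reg(w,(.4,-.26,.15),(.5,-.15,.2));print("finger",len(x),x.mean(0) if len(x) else 0)
```

```text
11.475 [ 0.43742116 -0.20711618  0.16011881] [ 2.48294268e-01 -3.12716447e+00 -2.24531643e-03] [-0.01285572  0.00249365  0.81831675]
side
pin 242 (array([ 439.9, -210.7]), array([81.1, 11.4]), 10.1)
side barR 417 [-0.30836579  0.16029112] 0.21704563694549223
-0.15 26 [ 0.6514 -0.1461  0.198 ] zmax 0.2063
-0.14 54 [ 0.6496 -0.1416  0.1991] zmax 0.2069
-0.13 55 [ 0.6475 -0.1286  0.2043] zmax 0.2170
-0.12 50 [ 0.6466 -0.1214  0.2015] zmax 0.2166
-0.11 27 [ 0.6433 -0.1095  0.1907] zmax 0.2008
-0.1 46 [ 0.644  -0.0998  0.1962] zmax 0.2080
-0.09 37 [ 0.6437 -0.091   0.1931] zmax 0.2072
-0.08 24 [ 0.6406 -0.0797  0.1824] zmax 0.1897
-0.07 21 [ 0.6402 -0.0693  0.1788] zmax 0.1879
-0.06 17 [ 0.6387 -0.06    0.1756] zmax 0.1849
-0.05 24 [ 0.6385 -0.0504  0.1742] zmax 0.1824
-0.04 19 [ 0.6377 -0.0395  0.1713] zmax 0.1783
-0.03 17 [ 0.6355 -0.0303  0.1663] zmax 0.1758
finger 442 [ 0.43624132 -0.22050997  0.18142313]
top
pin 65 (array([ 440. , -208.6]), array([80.6, 11.2]), 8.4)
top barR 451 [-0.31932657  0.16639568] 0.2218560064487456
-0.14 30 [ 0.6497 -0.1395  0.2049] zmax 0.2108
-0.13 35 [ 0.6485 -0.1304  0.2062] zmax 0.2195
-0.12 53 [ 0.6475 -0.1201  0.2095] zmax 0.2219
-0.11 38 [ 0.6469 -0.1099  0.1991] zmax 0.2045
-0.1 38 [ 0.6454 -0.0997  0.1998] zmax 0.2076
-0.09 50 [ 0.6453 -0.0901  0.2   ] zmax 0.2108
-0.08 38 [ 0.6442 -0.0796  0.1895] zmax 0.1949
-0.07 32 [ 0.6429 -0.0697  0.1866] zmax 0.1913
-0.06 34 [ 0.6428 -0.0605  0.1849] zmax 0.1902
-0.05 37 [ 0.6413 -0.0504  0.1822] zmax 0.1886
-0.04 35 [ 0.6405 -0.0399  0.1789] zmax 0.1838
-0.03 31 [ 0.6392 -0.0297  0.1752] zmax 0.1808
finger 1 [ 0.42365922 -0.17470073  0.17367053]
```

arm_command(moves=[-2,-2,25,0,-2,-2,50,0,-2,-2,66,0,-2,-2,66,0])

```text
t: 12.08
tcp_pos: [0.4405, -0.2101, 0.096]
ee_rot: [0.247, -3.131, -0.001]
ft_force: [-0.5, -0.5, 0.4]
opening: 0.055
grasp_force: 0.0
```

arm_command(moves=[0,0,0,0,0,0,0,0,0,0,0,0,0,0,0,0], jaw=8)

```text
t: 12.58
tcp_pos: [0.4412, -0.2098, 0.0972]
ee_rot: [-0.247, 3.131, 0.001]
ft_force: [-1.1, 2.3, 6.3]
opening: 0.0153
grasp_force: 40.5
```

arm_command(moves=[0,0,-15,0,0,0,-50,0,0,0,-95,0,0,0,-140,0,0,0,-185,0,0,0,-225,0,-20,6,-245,0,-55,16,-248,0.02,-95,28,-248,0.04,-135,39,-248,0.06,-175,51,-248,0.065,-205,60,-248,0.065,-221,64,-248,0.065,-221,64,-248,0.065,-221,64,-248,0.065])

```text
t: 14.45
tcp_pos: [0.6479, -0.1134, 0.3446]
ee_rot: [0.143, -3.138, 0.001]
ft_force: [-1.0, -0.9, -3.8]
opening: 0.0152
grasp_force: 39.6
```

Run:
```python
from h import *
s=sense();print(s["t"],s["tcp_pos"],s["ee_rot"],s["ft_force"])
for n in("side","top"):
    p=read_camera(n);w=pts(p);print(n)
    x=reg(w,(.55,-.17,.311),(.74,-.08,.326));print("pin",len(x),rect(x),x.mean(0).round(4))
    x=reg(w,(.55,-.2,.24),(.74,-.05,.3));print("can",len(x),rect(x),x[:,2].min())
```

```text
14.45 [ 0.64793887 -0.11344572  0.34462175] [ 1.42663335e-01 -3.13767614e+00  9.44771278e-04] [-0.9869551  -0.89001128 -3.7793518 ]
side
pin 245 (array([ 646.2, -116.8]), array([81.9, 10.2]), 5.7) [ 0.6458 -0.1166  0.318 ]
can 959 (array([ 645.7, -116.3]), array([101.7,  28.5]), 5.1) 0.2446900724617066
top
pin 0 (array([0., 0.]), array([0., 0.]), 0.0) [nan nan nan]<stdin>:5: RuntimeWarning: Mean of empty slice.
  ret = um.true_divide(
Traceback (most recent call last):
ValueError: zero-size array to reduction operation minimum which has no identity
```

arm_command(moves=[0,1,20,0,0,1,50,0,0,1,78,0,0,1,97,0,0,1,106,0,0,1,110,0,0,1,113,0,0,1,116,0,0,0,119,0,0,-1,122,0,0,-2,125,0,0,-3,128,0,0,-4,131,0,0,-4,131,0])

```text
t: 16.3
tcp_pos: [0.6493, -0.1163, 0.213]
ee_rot: [0.145, -3.138, -0.0]
ft_force: [0.2, 1.5, -1.7]
opening: 0.0153
grasp_force: 39.8
```

Run:
```python
from h import *
s=sense();print(s["t"],s["tcp_pos"],s["ft_force"])
p=read_camera("side")
im=cv2.resize(p["pixels"][110:260,270:430,::-1],None,fx=4,fy=4,interpolation=cv2.INTER_CUBIC);cv2.imwrite("pics/side4c.png",im)
```

```text
16.3 [ 0.64929269 -0.11633818  0.21303247] [ 0.20050544  1.51845092 -1.68874637]
```

View pics/side4c.png

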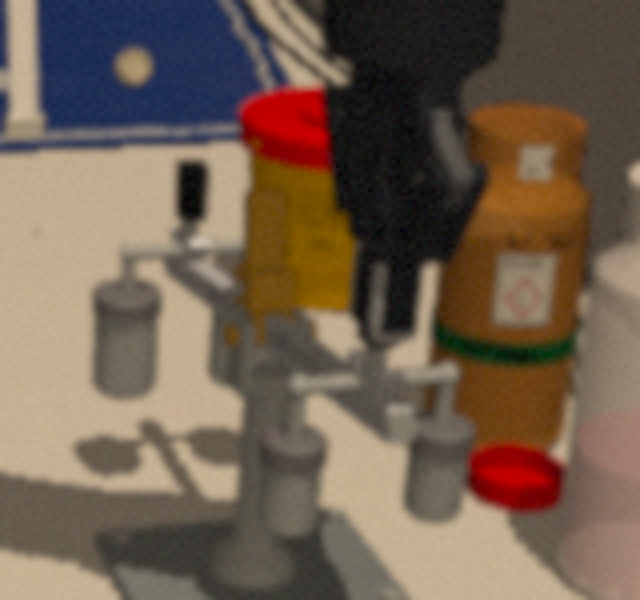

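The crop shows the small carrier's pin lying in the right notch at about (375,378), with its canisters on either side of the bar. The large carrier hangs freely at (190,190). I lower the rest of the way.

arm_command(moves=[0,0,3,0,0,-1,6,0,0,-2,9,0,0,-2,11,0,0,-3,13,0,0,-3,13,0,0,-3,13,0])

```text
t: 17.23
tcp_pos: [0.6496, -0.1189, 0.2003]
ee_rot: [0.145, -3.138, -0.001]
ft_force: [-0.9, 3.8, 0.3]
opening: 0.0156
grasp_force: 40.1
```

arm_command(moves=[0,1,0,0,0,2,0,0,0,2,0,0,0,2,0,0])

```text
t: 17.73
tcp_pos: [0.6495, -0.1185, 0.2005]
ee_rot: [-0.144, 3.138, -0.002]
ft_force: [0.5, -2.1, 0.5]
opening: 0.0152
grasp_force: 40.2
```

arm_command(moves=[0,0,0,0,0,0,0,0,0,0,0,0], jaw=22)

```text
t: 18.1
tcp_pos: [0.6494, -0.1174, 0.2002]
ee_rot: [0.145, -3.138, -0.0]
ft_force: [0.5, -0.5, 0.6]
opening: 0.022
grasp_force: 0.0
```

arm_command(moves=[0,0,0,0,0,0,0,0,0,0,-15,0,0,0,-40,0,0,0,-75,0,0,0,-90,0,0,0,-90,0], jaw=55)

```text
t: 18.98
tcp_pos: [0.6499, -0.1176, 0.2915]
ee_rot: [-0.145, 3.136, -0.0]
ft_force: [0.2, 0.1, -0.3]
opening: 0.055
grasp_force: 0.0
```

```bash
cat >> h.py <<'E'
def tilt():
    for n in("side","top"):
        p=read_camera(n);w=pts(p)
        x=reg(w,(.6,-.15,.13),(.68,.2,.2))
        u=(x[:,:2]-[.6363,.0193])@np.array([-.0924,.9957]); v=(x[:,:2]-[.6363,.0193])@np.array([.9957,.0924])
        k=(abs(v)<.011)&(((u>.055)&(u<.105))|((u<-.055)&(u>-.105)));x=x[k];u=u[k]
        for _ in range(4):
            a=np.polyfit(u,x[:,2],1);r=x[:,2]-np.polyval(a,u);g=abs(r)<2*r.std()+1e-4;u,x=u[g],x[g]
        P=reg(w,(.60,-.09,.2),(.68,.12,.25));pu=(P[:,:2]-[.6363,.0193])@np.array([-.0924,.9957])
        print(n,"tilt",-np.arctan(a[0]),len(u),"plate u",pu.mean().round(4),np.percentile(pu,[3,97]).round(4),"ztop",P[:,2].max().round(4),len(P),"L/R n",(u>0).sum(),(u<0).sum(), "z L/R med",np.median(x[u>0,2]),np.median(x[u<0,2]))
        for nm,y0 in(("L",.1587),("R",-.12)):
            c=reg(w,(.55,y0-.03,.2),(.72,y0+.03,.27));print(nm,len(c),c.mean(0).round(4) if len(c) else 0,c[:,2].max().round(4) if len(c) else 0)
    return p
E
python3 - <<'E'
from h import *
s=sense();print(s["t"],s["tcp_pos"],s["ee_rot"],s["ft_force"])
tilt()
E
```

```text
18.975 [ 0.64988259 -0.11763404  0.29149633] [-1.44781014e-01  3.13594485e+00 -2.40550349e-04] [ 0.17270577  0.09518857 -0.27493062]
side tilt 0.09436572672959873 163 plate u 0.0132 [0.0083 0.0197] ztop 0.2239 134 L/R n 69 94 z L/R med 0.15101949960964206 0.16513400756007937
L 30 [0.6222 0.158  0.2037] 0.2058
R 190 [ 0.646  -0.1223  0.2165] 0.2302
top tilt 0.07445431418538515 122 plate u 0.0182 [0.0123 0.0245] ztop 0.2288 85 L/R n 122 0 z L/R med 0.1567423511641714 nan
L 63 [0.6214 0.1616 0.2074] 0.2123
R 0 0 0
  return _methods._mean(a, axis=axis, dtype=dtype,
  ret = ret.dtype.type(ret / rcount)
```

arm_command(moves=[0,20,0,0,0,60,0,0,0,110,0,0,0,155,0,0,0,188,0,0,0,198,0,0,0,198,15,0,0,198,45,0,0,198,70,0,0,198,84,0,0,198,86,0,0,198,86,0], jaw=0, force=20)

```text
t: 20.58
tcp_pos: [0.6316, 0.0792, 0.2048]
ee_rot: [-0.144, 3.137, -0.0]
ft_force: [0.5, 0.9, 0.1]
opening: -0.0003
grasp_force: 0.0
```

Run:
```python
from h import *
s=sense();print(s["t"],s["tcp_pos"],s["ee_rot"],s["ft_force"],s["opening"])
tilt()
p=read_camera("side");w=pts(p)
for z0 in(.208,.215,.222,.23,.24):
    x=reg(w,(.6,.03,z0-.004),(.68,.12,z0+.004));u=(x[:,:2]-[.6363,.0193])@np.array([-.0924,.9957]);print(z0,len(u),np.percentile(u,[2,50,98]).round(4) if len(u) else 0)
im=cv2.resize(p["pixels"][110:260,270:430,::-1],None,fx=4,fy=4,interpolation=cv2.INTER_CUBIC);cv2.imwrite("pics/side5c.png",im)
```

```text
20.575 [0.63162787 0.07916709 0.20481323] [-1.43682418e-01  3.13747224e+00 -1.45116486e-04] [0.52999311 0.88711501 0.08509887] -0.00026961688931922755
side tilt 0.09441341383661737 161 plate u 0.0369 [0.0097 0.0671] ztop 0.2499 349 L/R n 69 92 z L/R med 0.15067673092156325 0.16580035671368368
L 30 [0.6225 0.158  0.2037] 0.2065
R 192 [ 0.6459 -0.1226  0.2163] 0.2301
top tilt 0.08367273744283107 164 plate u 0.0291 [0.0123 0.0593] ztop 0.2489 94 L/R n 32 132 z L/R med 0.15811395939279144 0.16945516275859124
L 0 0 0
R 99 [ 0.6447 -0.1152  0.2247] 0.2347
0.208 53 [0.0107 0.0143 0.0611]
0.215 74 [0.0117 0.0456 0.063 ]
0.222 77 [0.0112 0.0463 0.0646]
0.23 41 [0.0444 0.0502 0.0638]
0.24 35 [0.0425 0.0476 0.065 ]
```

View pics/side5c.png

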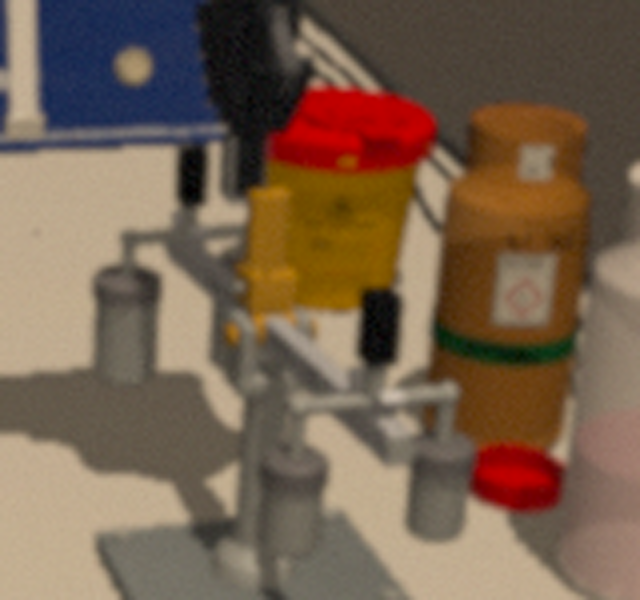

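Both carriers hang free, grips at (190,175) and (378,325). The shut fingers stand left of the slider plate, which is at (268,230). Tilt is about 0.09 rad, so the slider has to go roughly 50 mm to the right. I push most of that, slowly.

arm_command(moves=[0,-8,0,0,0,-16,0,0,0,-20,0,0,0,-23,0,0,0,-26,0,0,0,-29,0,0,0,-32,0,0,0,-35,0,0,0,-38,0,0,0,-41,0,0,0,-44,0,0,0,-47,0,0,0,-50,0,0,0,-53,0,0,0,-56,0,0,0,-59,0,0,0,-62,0,0,0,-65,0,0])

```text
t: 22.98
tcp_pos: [0.6368, 0.0148, 0.2039]
ee_rot: [0.145, -3.137, -0.0]
ft_force: [0.9, 3.1, -1.7]
opening: -0.0002
grasp_force: 1.5
```

arm_command(moves=[0,4,0,0,0,10,0,0,0,20,0,0,0,20,0,0,0,20,0,0,0,20,0,0,0,20,0,0,0,20,0,0,0,20,0,0])

```text
t: 24.1
tcp_pos: [0.6354, 0.0348, 0.2043]
ee_rot: [-0.144, 3.138, 0.0]
ft_force: [-0.2, 0.4, -0.6]
opening: 0.0001
grasp_force: 0.0
```

Run:
```python
from h import *
s=sense();print(s["t"],s["tcp_pos"],s["ft_force"])
tilt()
```

```text
24.1 [0.63535149 0.03480173 0.20429181] [-0.21127498  0.44577365 -0.55779138]
side tilt 0.025916952714231934 190 plate u -0.007 [-0.0301  0.0209] ztop 0.2499 376 L/R n 78 112 z L/R med 0.15688877084751982 0.16094117378879666
L 56 [0.6219 0.1549 0.2085] 0.2149
R 139 [ 0.6462 -0.1244  0.2119] 0.2216
top tilt 0.015204645949187827 127 plate u -0.0203 [-0.0257 -0.0143] ztop 0.2295 48 L/R n 0 127 z L/R med nan 0.16475105952629276
L 0 0 0
R 91 [ 0.6456 -0.1174  0.2184] 0.2266
  return _methods._mean(a, axis=axis, dtype=dtype,
  ret = ret.dtype.type(ret / rcount)
```

arm_command(moves=[0,-8,0,0,0,-14,0,0,0,-17,0,0,0,-19,0,0,0,-21,0,0,0,-23,0,0,0,-25,0,0,0,-27,0,0,0,-29,0,0,0,-31,0,0,0,-32,0,0,0,-28,0,0,0,-20,0,0,0,-10,0,0,0,5,0,0,0,5,-15,0,0,5,-50,0,0,5,-80,0,0,5,-80,0,0,5,-80,0])

```text
t: 26.7
tcp_pos: [0.6348, 0.0397, 0.2845]
ee_rot: [-0.145, 3.138, 0.0]
ft_force: [0.9, 1.4, -0.5]
opening: 0.0002
grasp_force: 0.0
```

arm_command(moves=[40,0,-20,0,90,0,-20,0,140,0,-20,0,180,0,-20,0,200,0,-20,0,200,0,-20,0,200,0,-20,0])

```text
t: 27.58
tcp_pos: [0.4362, 0.0216, 0.3041]
ee_rot: [-0.145, 3.138, -0.0]
ft_force: [-0.2, -0.5, -0.5]
opening: 0.0
grasp_force: 0.0
```

```bash
cat > m.py <<'E'
from h import *
s=sense();print(s["t"],s["tcp_pos"],s["ft_force"])
p=tilt();save(p,"top6")
for n in("side","top"):
    zs=[];fs=[];gs=[]
    for k in range(3):
        p=read_camera(n);w=pts(p)
        x=reg(w,(.5,-.16,.002),(.76,.2,.02));d=x[:,:2]-[.6363,.0193];u=d@[-.0924,.9957];v=d@[.9957,.0924]
        g=(abs(u)<.065)&(abs(v)<.05)&(x[:,2]>.008)&(x[:,2]<.018);fs.append(-np.polyfit(u[g],x[g,2],1)[0])
        b=reg(w,(.35,-.3,-.012),(.56,.25,.012));A=np.c_[b[:,:2],np.ones(len(b))];c=np.linalg.lstsq(A,b[:,2],rcond=None)[0]
        r=abs(b[:,2]-A@c)<.004;c=np.linalg.lstsq(A[r],b[r,2],rcond=None)[0];gs.append(-c[:2]@[-.0924,.9957])
        t=[]
        for y0,x0 in((.1587,.6234),(-.1201,.6492)):
            q=reg(w,(x0-.02,y0-.02,.19),(x0+.02,y0+.02,.25));t.append(np.percentile(q[:,2],90) if len(q) else np.nan)
        zs.append((t[1]-t[0])/.28)
    print(n,"foot slope bias",np.round(fs,4),"bench bias",np.round(gs,4),"grip tilt",np.round(zs,4),t)
E
python3 m.py
```

```text
27.575 [0.43622867 0.02157547 0.30414541] [-0.21475707 -0.48504409 -0.48770562]
side tilt 0.0037637752980607918 179 plate u -0.0383 [-0.0422 -0.0307] ztop 0.2255 152 L/R n 74 105 z L/R med 0.15873307821185484 0.15966056049205446
L 67 [0.6217 0.1545 0.2097] 0.2175
R 125 [ 0.6462 -0.1246  0.2103] 0.2186
top tilt 0.0038936022950286434 235 plate u -0.0323 [-0.0376 -0.0267] ztop 0.2312 61 L/R n 117 118 z L/R med 0.1626371123805268 0.16325227841881856
L 81 [0.6207 0.1608 0.2164] 0.2221
R 86 [ 0.6455 -0.1179  0.2163] 0.2244
side foot slope bias [ 0.001  -0.0009 -0.0012] bench bias [0.0012 0.0012 0.0013] grip tilt [0.0027 0.0047 0.0036] [np.float64(0.21608754735836444), np.float64(0.21710281138776888)]
top foot slope bias [ 0.014  -0.0475 -0.0559] bench bias [0.0001 0.0003 0.0001] grip tilt [0.0037 0.0014 0.0037] [np.float64(0.22076561621811236), np.float64(0.22179247298192406)]
```

Both views put the tilt at about 0.003 rad, with a camera bias of about 0.001 and a limit of 0.012. The arm is clear of everything, so I hand the job in.

```bash
python3 -c "
from cell import *
print(job_done())"
```

```text
the job is handed in; nothing more can be done
None
```

I hung the larger carrier in the left notch and the smaller grey one in the right, pushed the slider until the bar measured about 0.003 rad from level (limit 0.012), and handed the job in at about 28 s; no verdict came back, and I did not re-measure the dish or glass slide at the end.

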